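# Hang the meter mounting plates on the carriage and send it home

### The arm

A 6-joint arm with a two-finger parallel gripper is mounted at the origin on the work surface. World frame = base frame: x ahead of the robot, y to its left, z up, the work surface at z = 0. Lengths are in m, angles in rad, forces in N, time in s.
With the tool pointing down it reaches from about 0.375 to 0.9 m from the base axis. Payload 3.1 kg.
Tool frame: the origin (TCP) lies between the finger pads; the fingertips stand 11 mm ahead of it and the grasp point (between the pads) lies 8 mm behind it; z points along the fingers, y is the line along which they close (so a half turn about z gives the same grasp; the last joint's range is limited). The gripper opens to 87 mm and grips with 3 to 60 N. Pads are 19 mm wide; open, the fingers measure 117 mm over their backs; the gripper's body (75 mm by 190 mm) begins 51 mm behind the grasp point.
Start: joints at [-1.333, 0.527, 1.433, -0, 1.181, -0.178], TCP at [0.253, -0.571, 0.197] pointing down, gripper open.
Joint ranges: [-3.08, 3.08], [-0.75, 2.2], [0.22, 2.44], [-1.43, 4.57], [0, 2.65], [-2.85, 2.85]. Speed limits (rad/s): [2.79, 2.79, 3.14, 3.14, 3.14, 3.14].

### API

Orientations are given as a unit quaternion [w, x, y, z].
In Python, from rig import telemetry, optics, order gives the robot as it stands.
- The arm moves only by the shell command python3 -m jog 'ROWS'. ROWS is JSON, a list of rows, each a list of 3 entries, a list of its own where there are three numbers: the shift along the tool's x, y, z in units of 40 mm (1.0 is 40 mm), then the turn about the tool's z in units of 6 degrees (1.0 is 6 degrees), then the opening, from 0 (shut) to 1 (fully open). In form: [[[tx, ty, tz], twist, hand], ...]. A call has exactly 10 rows; each row is the pose to reach, as a shift and turn from the pose commanded when the call began, along the tool's axes at that moment; what a row does not reach only later rows make up. A row lasts 1/12 s, in which the tool goes at most 41.7 mm and 7.16 degrees, less where a joint would pass 70% of its speed; a pose out of reach is approached as far as the arm can. A call with a gripper value outside its range is refused whole. The fingers move at their own pace and stop on an object; the grip force is fixed at half the most. Time passes only in rows, so rows that repeat a pose let the fingers close, or fill a call up. It gives the time, the measured TCP pose, the force, the opening and the grip force at its end, in the units of the state.
- telemetry.observe(): the state, without advancing time (a new reading comes with each control period).
- optics.camera(name): name is "scene" or "top"; returns a dict with "image" (384x512x3 uint8, red, green, blue), "depth" (384x512 float32, m along the optical axis (not along the pixel's ray), 0 where there is no reading), "camera_matrix" (3x3 intrinsics, pixels), "position" and "attitude" of the camera in the world. Camera axes: x right, y up, looking along -z (the intrinsics and any distortion apply to the point x, -y, -z); pixel columns grow to the right and rows downward; lengths in m; the calibration is good to about 2 mm. A picture is of the moment at which its call begins.
- order.job_done(): hands the job in; it is judged then, once.
Trained networks look in the newest picture that a camera, given by its name, has taken for a name from the list of things; names that differ only in an ending like _2 or _b are one class to them, and where a whole thing is asked for, a point or a joint stands for the part that bears it (a point fixed in the world has none). Each returns a list of dicts, best first, with "p" (0 to 1); they miss things now and then, are a little off and sometimes report something else, mostly with a low value. They report only what shows in the picture. A call takes as long as a camera call.
- optics.cut_out(camera, query): "pixels" (384x512 bool, what is visible of it) and "bbox" ([left, top, width, height] in pixels, round what is visible of it).
The state is a dict: "time_s": time; "joint_pos": joint angles; "dq": joint speeds; "effort": joint torques, N m; "eef_pos": TCP position; "ee_rot": TCP orientation; "force": force on the tool from outside, world axes, zero at the start; "torque": the same for the moment, N m; "gripper_width": finger opening in m; "grasp_force": force on a finger pad.
Only numpy, scipy, OpenCV 4.12 (cv2) and the standard library are available. Lean on these libraries where they do the work, as an engineer would, in place of code of your own. Each camera call takes 0.05 s, during which the arm holds its last target. There are 200 camera calls.

### The job

Hang the two steel mounting plates from the slotted rack by their eyes on the carriage's pegs, the long plate on the high peg and the short plate on the low peg, and push each one along its peg until it is right back against the upright. Only when both hang there, push the loaded carriage along its rails fully home to the end stop on the robot's right, leaving both plates hanging straight and still. Do not disturb the meters, the blue coupling or the jar.

Things in the scene. Friction and masses are not known exactly. Their poses are not given: they have to be found in the camera images.
- long_plate: the longer of two look-alikes: galvanised steel plate, 180 mm long, 8 mm thick, on end in a rack slot. Lower body 60 mm wide; top 80 mm a 50 mm wide tab with a through eye of 25 mm diameter, centred 45 mm below the top edge, 135 mm above the bottom edge. Origin: middle of the bottom edge; x through the thickness (eye axis), y across the width, z to the top. About 215 g
- short_plate: the shorter: galvanised steel plate, 130 mm long, 8 mm thick, on end in a rack slot. Lower body 60 mm wide; top 80 mm a 50 mm wide tab with a through eye of 25 mm diameter, centred 45 mm below the top edge, 85 mm above the bottom edge. Origin: middle of the bottom edge; x through the thickness (eye axis), y across the width, z to the top. About 155 g
- long_eye (a point): centre of the long plate's eye, at mid-thickness; axes as its plate
- short_eye (a point): centre of the short plate's eye, at mid-thickness; axes as its plate
- slot_rack: grey plastic block, fixed, 70 mm (x) by 200 mm (y) by 50 mm high; origin under its centre. Two slots 9.5 mm (x) by 63 mm (y), 40 mm deep (slot floor 10 mm above the bench), centred 50 mm either side of the origin along y; either plate may be in either slot
- stand: fixed galvanised bed of the hanging stand, 150 mm (x, -105 to +45 mm) by 414 mm (y) by 30 mm high, two rails along y, a 64 mm high dark stop block at each end; origin under the uprights' front faces at mid-length; -x is the peg side, towards the robot
- high_peg (a point): root of the high peg: its axis at the upright's front face, 215 mm above the bench. Peg level, 80 mm along -x of this frame (to the robot), 10 mm diameter, last 4 mm a 14 mm head. A hanging eye's centre is about 7 mm below the axis; plate right back: 4 mm in front of this point. Upright 50 mm wide, 10 mm thick, top at 255 mm
- low_peg (a point): root of the low peg, the same in every way but 155 mm above the bench and 140 mm further along +y; its upright's top is 195 mm above the bench. On either peg, a plate pushed above the peg only tips; pushed on both sides of the peg at or below its height, it slides back
- push_post (a point): top of the far face (+y face) of the steel push post at the +y end (robot's left) of the carriage, a bar 24 mm (x) by 12 mm (y) rising from 56 to 186 mm above the bench, 54 mm further along +y than the low peg; push its +y face towards -y to send the carriage home
- carriage (a joint): travel of the carriage along the rails, m: 0 = fully home at the end stop on the -y side (robot's right), growing as it stands out towards +y (robot's left), 0.15 at most; stays where it is left (about 3 N of friction)
- meter_left: bystander: white meter with clear cover and blue outlet, 120 by 90 by 60 mm high; origin under its centre; leave alone
- meter_right: bystander: another such meter; leave alone
- coupling: bystander: blue plastic coupling, 52 mm diameter, 62 mm high, upright; leave alone
- screw_jar: bystander: clear jar with white cap, 64 mm diameter, 85 mm high; leave alone

How it is judged:
On the way, in this order (a step that is already met when the one before it is completed fails the run):
1. both plates hang by their eyes, the long one on the high peg and the short one on the low peg, right back against the uprights and let go, while the carriage is still out (x of long_eye in the frame of high_peg between -0.012 and 0.004 m and y of long_eye in the frame of high_peg between -0.01 and 0.01 m and z of long_eye in the frame of high_peg between -0.013 and 0.002 m and angle between each of long_plate, short_plate's own z axis and vertical below 0.26 rad and x of short_eye in the frame of low_peg between -0.012 and 0.004 m and y of short_eye in the frame of low_peg between -0.01 and 0.01 m and z of short_eye in the frame of low_peg between -0.013 and 0.002 m and contact force between each of long_plate, short_plate and the fingers below 0.1 N and value of joint carriage above 0.03 m), for 0.2 s.
2. the loaded carriage is pushed home (x of long_eye in the frame of high_peg between -0.012 and 0.004 m and y of long_eye in the frame of high_peg between -0.01 and 0.01 m and z of long_eye in the frame of high_peg between -0.013 and 0.002 m and angle between each of long_plate, short_plate's own z axis and vertical below 0.26 rad and x of short_eye in the frame of low_peg between -0.012 and 0.004 m and y of short_eye in the frame of low_peg between -0.01 and 0.01 m and z of short_eye in the frame of low_peg between -0.013 and 0.002 m and value of joint carriage below 0.006 m), for 0.2 s.
At the end, for the whole second after the job is handed in: Long plate hangs by its eye on the high peg, short on the low: each eye centre within 12 mm of the upright along the peg, 10 mm sideways, 13 mm below to 2 mm above the axis, plate within 15 degrees of upright, below 100 mm/s, let go; carriage within 6 mm of its end stop (all of step 2 and contact force between each of long_plate, short_plate and the fingers below 0.1 N and linear speed of each of long_plate, short_plate below 0.1 m/s); the robot touches nothing.
It fails at once if a bystander (meter, coupling or jar) was moved more than 30 mm (distance of any of meter_left, meter_right, coupling, screw_jar from where it was at the start of the episode above 0.03 m).
It also fails if it takes over 72 s, if anything falls off the work surface, if the arm or the gripper's body presses on something with over 40 N, if the wrist force passes 120 N, or if a joint passes its speed limit or range.

## Working session

There is one attempt and no reset: what is moved stays moved. The work goes in short steps, Python scripts to look and compute and a shell command to move; the robot and the scene stay as the last step left them, time stands still between calls to the robot, and variables do not carry over. Pictures are saved under pics/ and viewed, at most 10 in all, crops included, and the job is handed in when it is done.

```bash
mkdir -p pics; cat > h.py <<'E'
import numpy as np, cv2
from scipy.spatial.transform import Rotation as R
from rig import telemetry, optics, order
def rot(q): return R.from_quat([q[1],q[2],q[3],q[0]]).as_matrix()
def cloud(c):
    K=np.array(c["camera_matrix"]);d=c["depth"];v,u=np.mgrid[:d.shape[0],:d.shape[1]]
    P=np.stack([(u-K[0,2])/K[0,0]*d,-(v-K[1,2])/K[1,1]*d,-d],-1)
    a=np.array(c["attitude"]);M=rot(a) if a.size==4 else a
    W=P@M.T+np.array(c["position"]);W[d==0]=np.nan
    return W
E
python3 - <<'E'
from h import *
ims=[]
for n in("scene","top"):
    c=optics.camera(n);W=cloud(c);np.save(n,W);cv2.imwrite(n+".png",c["image"][:,:,::-1]);ims.append(c["image"][:,:,::-1])
    print(n,c["position"],c["attitude"],c["camera_matrix"],[k for k in c])
    for q in("long_plate","short_plate","slot_rack","stand","high_peg","low_peg","push_post","meter_left","coupling","screw_jar"):
        for r in optics.cut_out(n,q)[:2]:
            w=W[r["pixels"]];w=w[~np.isnan(w[:,0])]
            if len(w):print(q,round(r["p"],2),r["bbox"],np.percentile(w,[2,50,98],axis=0).round(3).tolist())
cv2.imwrite("pics/a.png",cv2.resize(ims[0],(800,600)));cv2.imwrite("pics/b.png",cv2.resize(ims[1],(800,600)))
s=telemetry.observe();print(s)
E
```

```text
scene [ 1.46119516 -0.21325629  0.94825705] [0.70459298 0.31097336 0.26384552 0.58071494] [[438.84021751   0.         253.46750261]
 [  0.         438.84021751 200.57430302]
 [  0.           0.           1.        ]] ['image', 'depth', 'camera_matrix', 'position', 'attitude']
long_plate 0.64 [224.1, 156.3, 21.6, 41.9] [[0.428, -0.11, 0.049], [0.437, -0.083, 0.121], [0.444, -0.057, 0.19]]
short_plate 0.73 [252.9, 164.9, 21.0, 25.2] [[0.285, -0.012, -0.002], [0.419, 0.014, 0.086], [0.426, 0.046, 0.139]]
short_plate 0.58 [370.0, 210.8, 18.9, 25.1] [[0.596, 0.288, -0.001], [0.631, 0.305, 0.038], [0.646, 0.333, 0.064]]
slot_rack 0.85 [213.6, 177.0, 72.1, 36.4] [[0.388, -0.138, -0.001], [0.446, -0.017, 0.046], [0.598, 0.062, 0.158]]
stand 0.82 [173.9, 186.3, 155.7, 102.0] [[0.574, -0.274, 0.004], [0.684, -0.09, 0.042], [0.721, 0.119, 0.237]]
high_peg 0.88 [219.3, 184.8, 88.3, 82.9] [[0.622, -0.155, 0.046], [0.684, -0.061, 0.09], [0.718, 0.062, 0.249]]
low_peg 0.68 [173.7, 189.6, 155.9, 99.0] [[0.576, -0.274, 0.005], [0.684, -0.092, 0.042], [0.722, 0.118, 0.234]]
low_peg 0.57 [221.2, 185.1,
[... 2488 characters left out ...]
.405, 0.088]]
{'time_s': 1.1, 'joint_pos': array([-1.33249784e+00,  5.27454847e-01,  1.43269103e+00,  3.42146174e-05,
        1.18138028e+00, -1.78470268e-01]), 'dq': array([-0.00018093, -0.00038644, -0.0024403 ,  0.00131724, -0.00043896,
       -0.00109349]), 'effort': array([ 2.86586383e-04, -4.40028977e+01, -1.76987171e+01,  6.33908180e-02,
        5.04531444e-02, -2.51987495e-05]), 'eef_pos': array([ 0.25305719, -0.57147143,  0.19677903]), 'ee_rot': array([3.27630532e-05, 9.78367773e-01, 2.06873146e-01, 1.68141700e-05]), 'force': array([-0.31837569,  0.32039812,  0.28792785]), 'torque': array([0.0272697 , 0.02530679, 0.00765483]), 'grasp_force': 0.0, 'gripper_width': 0.08649522622240657}
```

View pics/a.png

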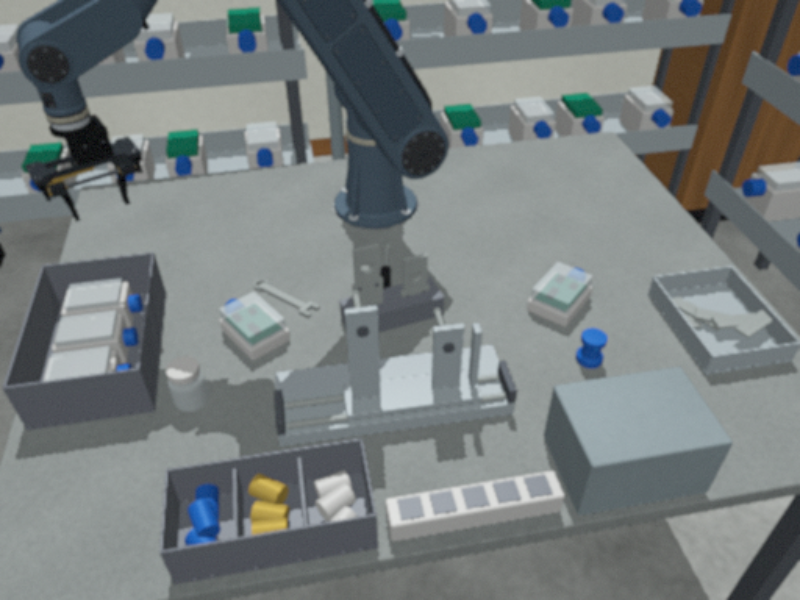

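View pics/b.png

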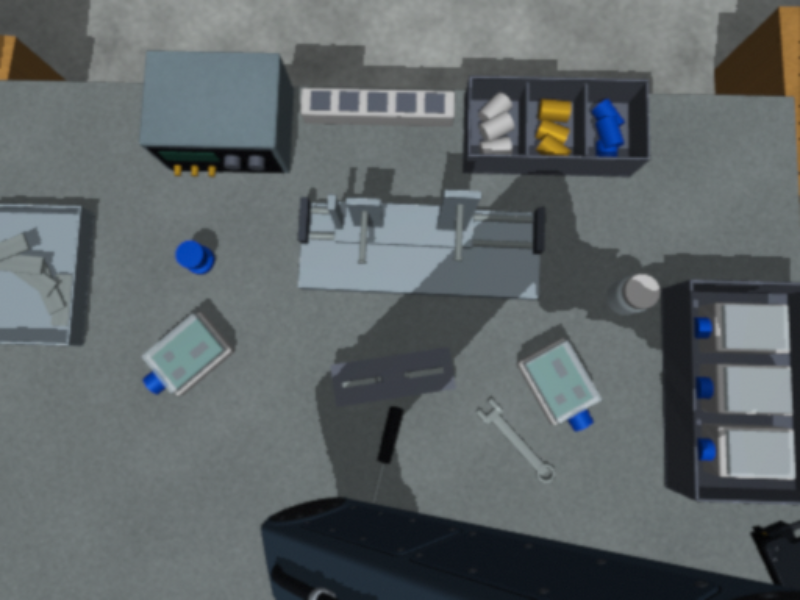

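The long plate stands in the right-hand slot (scene ~(362,350) is the carriage; rack ~(390,290)). The short plate is in the left slot. The carriage is out to the left, and the arm throws only a shadow on the stand. Next I'll fit the poses.

```bash
python3 - <<'E'
from h import *
def rect(P,name):
    r=cv2.minAreaRect((P[:,:2]*1000).astype(np.float32));b=cv2.boxPoints(r)
    print(name,len(P),'c',np.round(r[0],1),'size',np.round(r[1],1),'ang',round(r[2],1))
for n in("scene","top"):
    W=np.load(n+".npy").reshape(-1,3);W=W[~np.isnan(W[:,0])];x,y,z=W.T
    print(n)
    def sel(x0,x1,y0,y1,z0,z1):return W[(x>x0)&(x<x1)&(y>y0)&(y<y1)&(z>z0)&(z<z1)]
    rect(sel(.36,.5,-.16,.09,.044,.054),'rack')
    for nm,a in (('long',(.4,.47,-.12,-.04,.15,.2)),('longtop',(.4,.47,-.12,-.04,.186,.2)),('short',(.39,.45,-.03,.05,.1,.15)),('shorttop',(.39,.45,-.03,.05,.136,.15)),
       ('hi up',(.6,.75,-.2,0,.225,.26)),('hi uptop',(.6,.75,-.2,0,.248,.26)),('lo up',(.6,.75,-.02,.05,.165,.2)),('lo uptop',(.6,.75,-.02,.05,.19,.2)),('hi peg',(.56,.668,-.17,-.03,.205,.23)),('lo peg',(.56,.668,-.03,.1,.145,.17)),('post',(.6,.72,.04,.09,.1,.2)),('posttop',(.6,.72,.04,.09,.178,.2)),
       ('bed',(.55,.75,-.29,.14,.026,.034)),('stops',(.55,.75,-.3,.14,.058,.07))):
        P=sel(*a)
        if len(P)>3: rect(P,nm);p=P; print('    med',np.median(P,0).round(4),'zmax',P[:,2].max().round(3),end='');
        if len(P)>3 and 'peg' in nm: f=np.polyfit(P[:,0],P[:,1],1);print(' dy/dx',f[0].round(3),'y at .6',np.polyval(f,.6).round(4),'xmin',P[:,0].min().round(3),end='')
        print()
E
```

```text
scene
rack 572 c [426.  -36.2] size [ 76.4 200.5] ang 10.9
long 199 c [435.4 -85.3] size [15.2 51.8] ang 15.2
    med [ 0.4368 -0.0858  0.1731] zmax 0.191
longtop 43 c [434.1 -85.3] size [13.7 51.4] ang 10.5
    med [ 0.4355 -0.0852  0.1886] zmax 0.191
short 177 c [417.7  12.5] size [14.4 52.2] ang 8.8
    med [0.4192 0.0142 0.1252] zmax 0.143
shorttop 44 c [417.9  12.7] size [13.1 51. ] ang 11.4
    med [0.4171 0.0103 0.1386] zmax 0.143
hi up 238 c [ 678.9 -127.8] size [49.8 14.6] ang 87.8
    med [ 0.6816 -0.1279  0.2439] zmax 0.257
hi uptop 90 c [ 677.9 -127.1] size [48.5 13.2] ang 86.4
    med [ 0.68   -0.1276  0.253 ] zmax 0.257
lo up 221 c [683.8  11.5] size [49.8 18.3] ang 86.6
    med [0.6846 0.0115 0.1841] zmax 0.198
lo uptop 73 c [681.8  11.8] size [49.5 14.3] ang 86.6
    med [0.6825 0.0108 0.1937] zmax 0.198
hi peg 45 c [ 612.  -127.1] size [10.7 39. ] ang 88.2
    med [ 0.6088 -0.1268  0.2185] zmax 0.222 dy/dx 0.006 y at .6 -0.127 xmin 0.592
lo peg 45 c [616.7  11.1] size [14.  43.7] ang 81.4
    med [0.615  0.0121 0.158 ] zmax 0.162 dy/dx -0.03 y at .6 0.013 xmin 0.595

[... 1167 characters left out ...]
 89.3
    med [0.6778 0.0096 0.1938] zmax 0.197
hi peg 165 c [ 628.9 -126.6] size [77.  13.8] ang 1.3
    med [ 0.6266 -0.1272  0.218 ] zmax 0.222 dy/dx -0.018 y at .6 -0.1269 xmin 0.59
lo peg 147 c [630.4  35.4] size [74.8 57.8] ang 0.2
    med [0.632  0.0124 0.158 ] zmax 0.166 dy/dx 0.224 y at .6 0.0088 xmin 0.593
post 126 c [678.9  58.8] size [11.5 25.1] ang 89.2
    med [0.6738 0.0567 0.1724] zmax 0.189
posttop 54 c [679.4  58.9] size [24.   9.9] ang 2.9
    med [0.6785 0.0591 0.1845] zmax 0.189
bed 4992 c [640.8 -77.3] size [413.2 149.9] ang 88.8
    med [ 0.6131 -0.0948  0.0292] zmax 0.034
stops 417 c [679.2 -77.7] size [413.   73.7] ang 88.8
    med [ 0.6733 -0.0427  0.0625] zmax 0.07
```

```bash
cat >> h.py <<'E'
def go(x,y,z,yaw):
    s=telemetry.observe();p=s["eef_pos"];M=rot(s["ee_rot"]);d=M.T@(np.array([x,y,z])-p)
    cy=np.degrees(np.arctan2(M[1,0],M[0,0]))
    print('t',round(s["time_s"],2),'tcp',p.round(4),'yaw',round(cy,2),'units',(d/.04).round(3),'twist',round((cy-yaw)/6,3),'F',s["force"].round(1),'w',round(s["gripper_width"],4),'g',round(s["grasp_force"],1))
E
python3 -m jog '[[[0.3,-0.3,-0.8],0.2,1],[[0.8,-0.8,-1.6],0.5,1],[[1.4,-1.4,-2.1],0.8,1],[[2.0,-2.1,-2.3],1.1,1],[[2.6,-2.7,-2.3],1.4,1],[[3.3,-3.4,-2.3],1.7,1],[[4.0,-4.1,-2.3],1.9,1],[[4.7,-4.8,-2.3],2.1,1],[[5.3,-5.5,-2.3],2.25,1],[[6.0,-6.2,-2.3],2.25,1]]'
python3 -c "
from h import *
go(.433,-.086,.29,10.4)"
```

```text
time_s: 1.93
eef_pos: [0.3721, -0.2458, 0.289]
ee_rot: [0.0, 0.996, 0.09, 0.0]
force: [1.0, 0.3, -0.6]
gripper_width: 0.0869
grasp_force: 0.0
t 1.93 tcp [ 0.3721 -0.2458  0.289 ] yaw 10.31 units [ 2.214 -3.659 -0.027] twist -0.015 F [ 1.   0.3 -0.6] w 0.0869 g 0.0
```

```bash
python3 -m jog '[[[0.45,-0.7,0],0,1],[[0.9,-1.4,0],0,1],[[1.3,-2.1,0],0,1],[[1.65,-2.7,0],0,1],[[1.9,-3.15,0],0,1],[[2.1,-3.45,0],0,1],[[2.2,-3.63,0],0,1],[[2.21,-3.66,0],0,1],[[2.21,-3.66,0],0,1],[[2.21,-3.66,0],0,1]]'
python3 - <<'E'
from h import *
go(.433,-.086,.157,10.4)
c=optics.camera("scene");W=cloud(c)
cv2.imwrite("pics/c.png",cv2.resize(c["image"][60:300,130:370,::-1],(600,600),interpolation=cv2.INTER_CUBIC))
E
```

```text
time_s: 2.77
eef_pos: [0.4325, -0.0883, 0.2888]
ee_rot: [0.0, 0.996, 0.09, -0.0]
force: [-0.3, -0.7, -0.4]
gripper_width: 0.0867
grasp_force: 0.0
t 2.77 tcp [ 0.4325 -0.0883  0.2888] yaw 10.35 units [ 0.022 -0.056  3.294] twist -0.009 F [-0.3 -0.7 -0.4] w 0.0867 g 0.0
```

View pics/c.png

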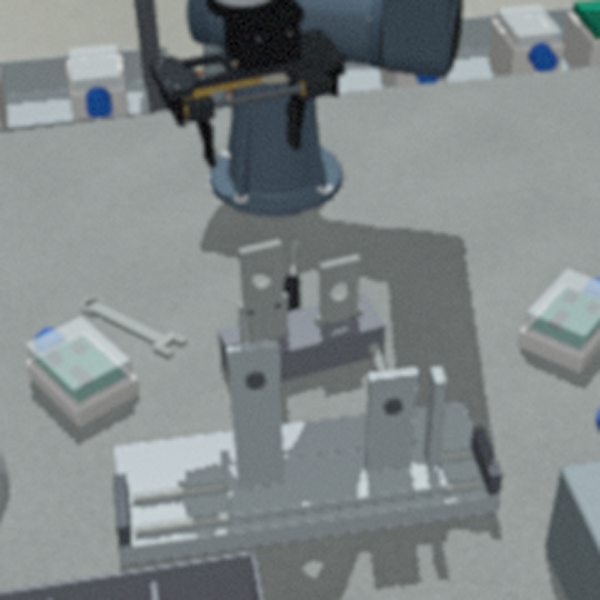

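The fingers (~(210,150) and (297,130)) straddle the long plate's top (~(262,245)). Descending and closing.

```bash
python3 -m jog '[[[0.02,-0.05,0.4],0,1],[[0.02,-0.05,1.0],0,1],[[0.02,-0.05,1.6],0,1],[[0.02,-0.05,2.2],0,1],[[0.02,-0.05,2.7],0,1],[[0.02,-0.05,3.05],0,1],[[0.02,-0.05,3.25],0,1],[[0.02,-0.05,3.3],0,1],[[0.02,-0.05,3.3],0,0.8],[[0.02,-0.05,3.3],0,0.7]]'
python3 -m jog '[[[0,0,0],0,0.65],[[0,0,0],0,0.6],[[0,0,0],0,0.5],[[0,0,0],0,0.4],[[0,0,0],0,0.3],[[0,0,0],0,0.3],[[0,0,0],0,0.3],[[0,0,0],0,0.3],[[0,0,0],0,0.3],[[0,0,0],0,0.3]]'
python3 -c "
from h import *
go(.433,-.086,.277,10.4)"
```

```text
time_s: 3.65
eef_pos: [0.4338, -0.0862, 0.1574]
ee_rot: [0.0, 0.996, 0.09, 0.001]
force: [0.3, 0.6, -0.4]
gripper_width: 0.0801
grasp_force: 0.0
time_s: 4.48
eef_pos: [0.4333, -0.0855, 0.157]
ee_rot: [0.0, 0.996, 0.09, 0.0]
force: [-0.4, 1.0, 5.4]
gripper_width: 0.049
grasp_force: 30.0
t 4.48 tcp [ 0.4333 -0.0855  0.157 ] yaw 10.38 units [-0.009  0.012 -3.   ] twist -0.003 F [-0.4  1.   5.4] w 0.049 g 30.0
```

```bash
python3 -m jog '[[[0,0,-0.2],0,0.3],[[0,0,-0.5],0,0.3],[[0,0,-0.9],0,0.3],[[0,0,-1.3],0,0.3],[[0,0,-1.6],0,0.3],[[0.2,0.1,-1.75],0.2,0.3],[[0.5,0.3,-1.75],0.5,0.3],[[0.9,0.5,-1.75],0.8,0.3],[[1.35,0.75,-1.75],1.1,0.3],[[1.8,1.0,-1.75],1.4,0.3]]'
python3 -c "
from h import *
go(.552,-.126,.227,-1.1)"
```

```text
time_s: 5.32
eef_pos: [0.5109, -0.1118, 0.2264]
ee_rot: [-0.0, 1.0, 0.017, -0.001]
force: [0.3, -0.2, -2.4]
gripper_width: 0.0493
grasp_force: 30.0
t 5.32 tcp [ 0.5109 -0.1118  0.2264] yaw 1.89 units [ 1.016  0.388 -0.018] twist 0.499 F [ 0.3 -0.2 -2.4] w 0.0493 g 30.0
```

```bash
python3 -m jog '[[[0.3,0.12,0],0.2,0.3],[[0.6,0.23,0],0.4,0.3],[[0.85,0.33,0],0.5,0.3],[[0.98,0.38,0],0.5,0.3],[[1.01,0.39,0],0.5,0.3],[[1.01,0.39,0],0.5,0.3],[[1.01,0.39,0],0.5,0.3],[[1.01,0.39,0],0.5,0.3],[[1.01,0.39,0],0.5,0.3],[[1.01,0.39,0],0.5,0.3]]'
python3 - <<'E'
from h import *
go(.552,-.126,.227,-1.1)
for n in("scene","top"):
    c=optics.camera(n);W0=cloud(c);im=c["image"]
    cv2.imwrite("pics/d_%s.png"%n,cv2.resize(im[100:300,160:360,::-1],(600,600),interpolation=cv2.INTER_CUBIC))
    m=optics.cut_out(n,"long_plate");print(n,[(r["p"],r["bbox"]) for r in m])
    W=W0.reshape(-1,3);W=W[~np.isnan(W[:,0])];x,y,z=W.T
    def S(x0,x1,y0,y1,z0,z1):return W[(x>x0)&(x<x1)&(y>y0)&(y<y1)&(z>z0)&(z<z1)]
    for nm,a in(('plate z',(.54,.572,-.16,-.09,.10,.28)),('plate low',(.53,.58,-.18,-.08,.10,.16)),('peg',(.585,.66,-.15,-.1,.205,.23))):
        P=S(*a)
        if len(P)>3:
            r=cv2.minAreaRect((P[:,:2]*1000).astype(np.float32));print(nm,len(P),np.percentile(P,[2,50,98],axis=0).round(4).tolist(),np.round(r[0],1),np.round(r[1],1),round(r[2],1))
E
```

```text
time_s: 6.15
eef_pos: [0.5517, -0.1259, 0.2269]
ee_rot: [-0.0, 1.0, -0.009, -0.0]
force: [0.9, -0.3, -3.5]
gripper_width: 0.0488
grasp_force: 30.0
t 6.15 tcp [ 0.5517 -0.1259  0.2269] yaw -1.01 units [ 0.008  0.003 -0.002] twist 0.014 F [ 0.9 -0.3 -3.5] w 0.0488 g 30.0
scene [(0.79, [213.6, 165.4, 23.0, 48.9])]
plate z 709 [[0.5487, -0.1561, 0.1157], [0.5552, -0.1308, 0.2087], [0.5648, -0.0962, 0.2752]] [ 556.7 -126.3] [67.4 21.1] 87.3
plate low 107 [[0.5514, -0.1556, 0.1013], [0.5544, -0.1466, 0.1456], [0.5585, -0.0964, 0.1595]] [ 554.2 -126.1] [ 8.1 59.9] 1.9
peg 44 [[0.5938, -0.1315, 0.2155], [0.6101, -0.1266, 0.2184], [0.6311, -0.1216, 0.2211]] [ 612.4 -127.1] [10.5 37.8] 88.3
top []
plate z 7 [[0.5461, -0.1349, 0.1824], [0.5462, -0.1287, 0.1848], [0.5463, -0.1209, 0.199]] [ 546.2 -127.8] [14.8  0.2] 89.5
```

View pics/d_scene.png

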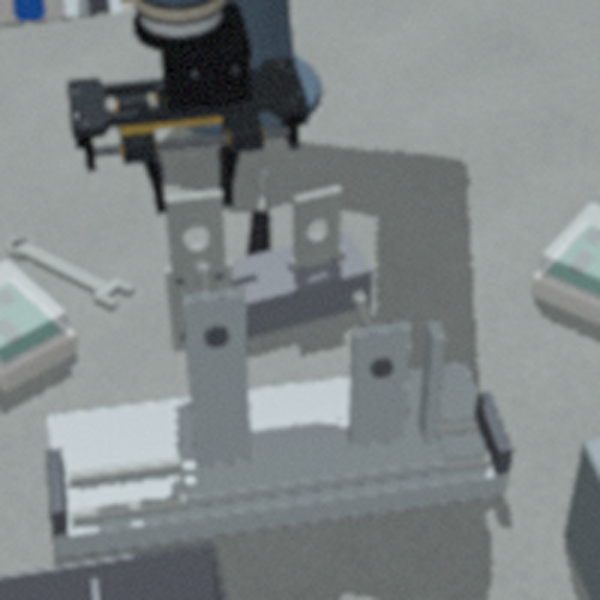

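```bash
python3 - <<'E'
from h import *
c=optics.camera("scene");W=cloud(c);K=np.array(c["camera_matrix"]);M=rot(c["attitude"]);o=np.array(c["position"])
g=W[165:195,212:240]
hole=(g[...,0]<.53)|np.isnan(g[...,0])
n,lab,st,ce=cv2.connectedComponentsWithStats(hole.astype(np.uint8))
def ray(u,v,xp):
    d=M@np.array([(u-K[0,2])/K[0,0],-(v-K[1,2])/K[1,1],-1]);t=(xp-o[0])/d[0];return (o+t*d).round(4)
for i in range(1,n):
    x0,y0,w,h,a=st[i]
    if 5<a<200: print(a,ce[i]+[212,165],ray(212+ce[i][0],165+ce[i][1],.5565),'top',ray(212+ce[i][0],165+y0-.5,.5565),'bot',ray(212+ce[i][0],165+y0+h-.5,.5565))
W=W.reshape(-1,3);W=W[(abs(W[:,0]-.556)<.012)&(abs(W[:,1]+.13)<.035)&(W[:,2]>.23)&(W[:,2]<.275)]
print(np.percentile(W[abs(W[:,1]+.1265)<.018],[50,90,97],axis=0).round(4))
E
```

```text
121 [237.24793388 178.83471074] [ 0.5565 -0.0937  0.2101] top [ 0.5565 -0.092   0.2577] bot [ 0.5565 -0.0957  0.155 ]
87 [213.43678161 182.75862069] [ 0.5565 -0.1579  0.2071] top [ 0.5565 -0.155   0.2478] bot [ 0.5565 -0.1608  0.1663]
40 [224.875 178.225] [ 0.5565 -0.1267  0.2175] top [ 0.5565 -0.1262  0.2267] bot [ 0.5565 -0.1273  0.2064]
[[ 0.556  -0.127   0.2473]
 [ 0.5586 -0.1119  0.259 ]
 [ 0.5598 -0.1094  0.2607]]
```

The eye sits at about (-0.127, 0.216) and the peg axis at (-0.1266, 0.2155), so they're aligned. Threading it on.

```bash
python3 -m jog '[[[0.2,0,0],0,0.3],[[0.45,0,0],0,0.3],[[0.7,0,0],0,0.3],[[0.95,0,0],0,0.3],[[1.2,0,0],0,0.3],[[1.45,0,0],0,0.3],[[1.7,0,0],0,0.3],[[1.9,0,0],0,0.3],[[2.0,0,0],0,0.3],[[2.0,0,0],0,0.3]]'
python3 -c "
from h import *
go(.632,-.1275,.220,-1.1)"
```

```text
time_s: 7.23
eef_pos: [0.6333, -0.1275, 0.2264]
ee_rot: [0.0, 1.0, -0.009, 0.0]
force: [0.3, 0.3, -2.5]
gripper_width: 0.0488
grasp_force: 30.0
t 7.23 tcp [ 0.6333 -0.1275  0.2264] yaw -1.0 units [-0.033  0.     0.16 ] twist 0.017 F [ 0.3  0.3 -2.5] w 0.0488 g 30.0
```

```bash
python3 -m jog '[[[0,0,0.05],0,0.3],[[0,0,0.1],0,0.3],[[0,0,0.14],0,0.3],[[0,0,0.17],0,0.3],[[0,0,0.17],0,0.3],[[0,0,0.17],0,0.45],[[0,0,0.17],0,0.6],[[0,0,0.17],0,0.72],[[0,0,0.17],0,0.72],[[0,0,0.17],0,0.72]]'
python3 -c "
from h import *
go(.602,-.127,.209,-1.1)"
```

```text
time_s: 8.07
eef_pos: [0.6325, -0.1277, 0.2206]
ee_rot: [0.0, 1.0, -0.009, 0.001]
force: [0.7, -0.3, -1.0]
gripper_width: 0.0607
grasp_force: 0.0
t 8.07 tcp [ 0.6325 -0.1277  0.2206] yaw -1.02 units [-0.762 -0.003  0.29 ] twist 0.013 F [ 0.7 -0.3 -1. ] w 0.0607 g 0.0
```

```bash
python3 -m jog '[[[-0.15,0,0],0,0.72],[[-0.35,0,0],0,0.72],[[-0.6,0,0],0,0.72],[[-0.8,0,0],0,0.72],[[-0.85,0,0.05],0,0.6],[[-0.85,0,0.2],0,0.45],[[-0.85,0,0.3],0,0.32],[[-0.85,0,0.3],0,0.32],[[-0.85,0,0.3],0,0.32],[[-0.85,0,0.3],0,0.32]]'
python3 - <<'E'
from h import *
go(.652,-.128,.209,-1.1)
c=optics.camera("scene")
cv2.imwrite("pics/e.png",cv2.resize(c["image"][130:270,170:310,::-1],(560,560),interpolation=cv2.INTER_CUBIC))
E
```

```text
time_s: 8.9
eef_pos: [0.5984, -0.1269, 0.2077]
ee_rot: [-0.0, 1.0, -0.009, 0.0]
force: [-0.2, 0.0, 0.3]
gripper_width: 0.0318
grasp_force: 0.0
t 8.9 tcp [ 0.5984 -0.1269  0.2077] yaw -1.01 units [ 1.341  0.003 -0.032] twist 0.014 F [-0.2  0.   0.3] w 0.0318 g 0.0
```

View pics/e.png

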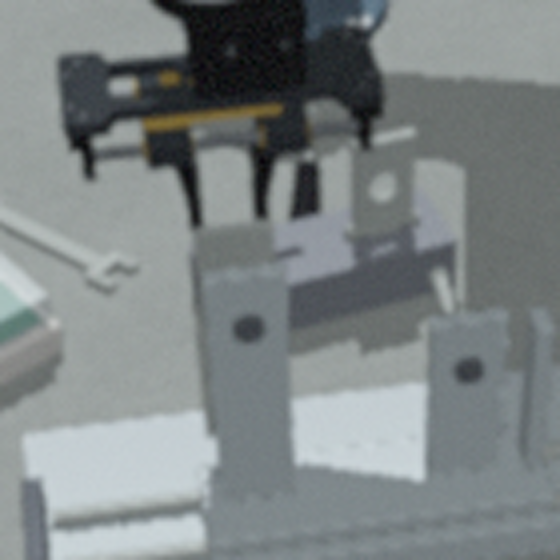

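The long plate hangs on the peg (behind the upright at ~(235,240)), with the fingers in front of it on either side. Pushing it back.

```bash
python3 -m jog '[[[0.12,0,-0.02],0,0.32],[[0.28,0,-0.02],0,0.32],[[0.44,0,-0.02],0,0.32],[[0.6,0,-0.02],0,0.32],[[0.76,0,-0.02],0,0.32],[[0.92,0,-0.02],0,0.32],[[1.06,0,-0.02],0,0.32],[[1.17,0,-0.02],0,0.32],[[1.25,0,-0.02],0,0.32],[[1.3,0,-0.02],0,0.32]]'
python3 -m jog '[[[0.03,0,0],0,0.32],[[0.06,0,0],0,0.32],[[0.08,0,0],0,0.32],[[0.1,0,0],0,0.32],[[0.12,0,0],0,0.32],[[0.14,0,0],0,0.32],[[0.16,0,0],0,0.32],[[0.16,0,0],0,0.32],[[0.16,0,0],0,0.32],[[0.16,0,0],0,0.32]]'
python3 - <<'E'
from h import *
go(.652,-.128,.209,-1.1)
for n in ("scene","top"):
    W=cloud(optics.camera(n)).reshape(-1,3);x,y,z=W.T
    P=W[(abs(y+.127)<.035)&(z<.16)&(z>.09)&(x>.6)&(x<.69)]
    if len(P)>3: print(n,len(P),np.percentile(P,[3,50,97],axis=0).round(4).tolist())
E
```

```text
time_s: 9.78
eef_pos: [0.6435, -0.1274, 0.2081]
ee_rot: [-0.0, 1.0, -0.008, -0.008]
force: [-19.2, -0.8, 10.7]
gripper_width: 0.0279
grasp_force: 10.2
time_s: 10.62
eef_pos: [0.6436, -0.1273, 0.208]
ee_rot: [-0.001, 1.0, -0.008, -0.015]
force: [-26.4, -0.6, 14.6]
gripper_width: 0.0279
grasp_force: 14.6
t 10.62 tcp [ 0.6436 -0.1273  0.208 ] yaw -0.97 units [ 0.209  0.013 -0.032] twist 0.021 F [-26.4  -0.6  14.6] w 0.0279 g 14.6
scene 364 [[0.6787, -0.1519, 0.0924], [0.6823, -0.1285, 0.1261], [0.6848, -0.1047, 0.1578]]
```

```bash
python3 -m jog '[[[-0.2,0,0],0,0.32],[[-0.4,0,0],0,0.32],[[-0.7,0,0],0,0.32],[[-1.2,0,0],0,0.32],[[-1.8,0,0],0,0.32],[[-2.4,0,-0.1],0,0.5],[[-3.0,0,-0.3],0,0.7],[[-3.6,0,-0.6],0,0.9],[[-4.2,0,-0.9],0,1],[[-4.6,0,-1.2],0,1]]'
python3 - <<'E'
from h import *
go(.4155,.012,.3,10.4)
for n in ("scene","top"):
    c=optics.camera(n);W=cloud(c).reshape(-1,3);x,y,z=W.T
    cv2.imwrite("pics/f_%s.png"%n,cv2.resize(c["image"][100:250,190:340,::-1],(600,600),interpolation=cv2.INTER_CUBIC))
    for a,b in((.245,.265),(.2,.222)):
        P=W[(abs(y+.127)<.022)&(z<b)&(z>a)&(x>.6)&(x<.7)]
        h,e=np.histogram(P[:,0],np.arange(.59,.692,.004));print(n,a,dict(zip((e[:-1]*1000).round().astype(int).tolist(),h.tolist())))
E
```

```text
time_s: 11.55
eef_pos: [0.4715, -0.1244, 0.257]
ee_rot: [-0.0, 1.0, -0.009, 0.0]
force: [1.3, 0.3, -0.3]
gripper_width: 0.0532
grasp_force: 0.0
t 11.55 tcp [ 0.4715 -0.1244  0.257 ] yaw -1.03 units [-1.461 -3.385 -1.076] twist -1.905 F [ 1.3  0.3 -0.3] w 0.0532 g 0.0
scene 0.245 {590: 0, 594: 0, 598: 0, 602: 0, 606: 0, 610: 0, 614: 0, 618: 0, 622: 0, 626: 0, 630: 0, 634: 0, 638: 0, 642: 4, 646: 15, 650: 29, 654: 27, 658: 0, 662: 0, 666: 0, 670: 7, 674: 16, 678: 43, 682: 31, 686: 0}
scene 0.2 {590: 0, 594: 0, 598: 2, 602: 5, 606: 2, 610: 0, 614: 0, 618: 0, 622: 0, 626: 0, 630: 0, 634: 0, 638: 0, 642: 0, 646: 0, 650: 0, 654: 0, 658: 0, 662: 0, 666: 0, 670: 0, 674: 0, 678: 31, 682: 51, 686: 25}
top 0.245 {590: 0, 594: 0, 598: 0, 602: 0, 606: 0, 610: 0, 614: 0, 618: 0, 622: 0, 626: 0, 630: 0, 634: 0, 638: 0, 642: 21, 646: 42, 650: 27, 654: 0, 658: 0, 662: 0, 666: 1, 670: 55, 674: 42, 678: 22, 682: 0, 686: 0}
top 0.2 {590: 0, 594: 0, 598: 0, 602: 2, 606: 7, 610: 10, 614: 8, 618: 6, 622: 6, 626: 8, 630: 8, 634: 5, 638: 6, 642: 9, 646: 21, 650: 0, 654: 0, 658: 0, 662: 10, 666: 11, 670: 41, 674: 0, 678: 0, 682: 0, 686: 0}
```

View pics/f_top.png

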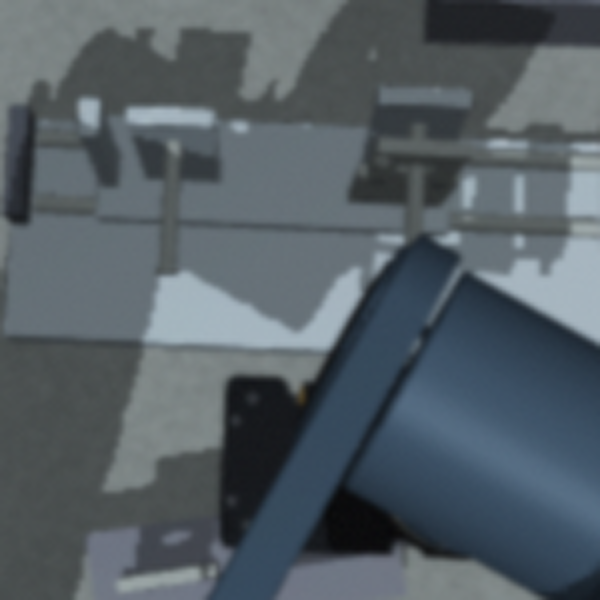

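Plate top shows at ~(425,97–180) in the crop: it's about 18 mm short. It tipped against the upright's top instead of sliding. I'll re-grip it by its sides with the pads flush to its back face and drag it back.

```bash
python3 -m jog '[[[0.4,0,0.3],0,0.85],[[1.0,0,0.7],0,0.8],[[1.6,0,1.0],0,0.8],[[2.2,0,1.12],0,0.8],[[2.8,0,1.12],0,0.8],[[3.4,0,1.12],0,0.8],[[3.9,0,1.12],0,0.8],[[4.2,0,1.12],0,0.8],[[4.3,0,1.12],0,0.8],[[4.3,0,1.12],0,0.8]]'
python3 -c "
from h import *
go(.644,-.1277,.212,-1.1)"
```

```text
time_s: 12.48
eef_pos: [0.6463, -0.1276, 0.2106]
ee_rot: [-0.0, 1.0, -0.009, 0.0]
force: [0.6, -0.7, -0.7]
gripper_width: 0.0696
grasp_force: 0.0
t 12.48 tcp [ 0.6463 -0.1276  0.2106] yaw -0.98 units [-0.056  0.004 -0.034] twist 0.02 F [ 0.6 -0.7 -0.7] w 0.0696 g 0.0
```

Now a top-camera check of where the plate is relative to the hand isn't possible (occluded), so I grip, lift slightly and drag.

```bash
python3 -m jog '[[[-0.06,0,0],0,0.6],[[-0.06,0,0],0,0.45],[[-0.06,0,0],0,0.3],[[-0.06,0,0],0,0.3],[[-0.06,0,0],0,0.3],[[-0.06,0,0],0,0.3],[[-0.06,0,0],0,0.3],[[-0.06,0,-0.05],0,0.3],[[-0.06,0,-0.1],0,0.3],[[-0.06,0,-0.1],0,0.3]]'
python3 -m jog '[[[0.05,0,0],0,0.3],[[0.11,0,0],0,0.3],[[0.17,0,0],0,0.3],[[0.23,0,0],0,0.3],[[0.28,0,0],0,0.3],[[0.32,0,0],0,0.3],[[0.36,0,0],0,0.3],[[0.4,0,0],0,0.3],[[0.42,0,0],0,0.3],[[0.42,0,0],0,0.3]]'
python3 -c "
from h import *
go(.6626,-.128,.212,-1.1)"
```

```text
time_s: 13.32
eef_pos: [0.6421, -0.1277, 0.216]
ee_rot: [-0.0, 1.0, -0.009, 0.0]
force: [-0.2, 0.5, -2.3]
gripper_width: 0.0487
grasp_force: 30.0
time_s: 14.15
eef_pos: [0.6568, -0.1279, 0.2157]
ee_rot: [-0.0, 1.0, -0.009, -0.002]
force: [-5.1, -0.2, -1.0]
gripper_width: 0.0492
grasp_force: 30.0
t 14.15 tcp [ 0.6568 -0.1279  0.2157] yaw -0.99 units [0.146 0.001 0.092] twist 0.018 F [-5.1 -0.2 -1. ] w 0.0492 g 30.0
```

```bash
python3 -m jog '[[[0,0,0.05],0,0.3],[[0,0,0.09],0,0.3],[[0,0,0.12],0,0.3],[[0,0,0.12],0,0.4],[[0,0,0.12],0,0.5],[[0,0,0.12],0,0.65],[[0,0,0.12],0,0.75],[[0,0,0.12],0,0.75],[[-0.1,0,0.12],0,0.75],[[-0.25,0,0.12],0,0.75]]'
python3 -m jog '[[[-0.4,0,0],0,0.75],[[-0.9,0,0],0,0.75],[[-1.5,0,0],0,0.75],[[-2.2,0,-0.1],0,0.8],[[-2.9,0,-0.3],0,0.9],[[-3.6,0,-0.6],0,1],[[-4.2,0,-0.9],0,1],[[-4.5,0,-1.2],0,1],[[-4.5,-0.2,-1.2],0,1],[[-4.5,-0.2,-1.2],0,1]]'
python3 - <<'E'
from h import *
go(.4155,.012,.3,10.4)
for n in ("scene","top"):
    c=optics.camera(n);W=cloud(c).reshape(-1,3);x,y,z=W.T
    cv2.imwrite("pics/g_%s.png"%n,cv2.resize(c["image"][100:250,190:340,::-1],(600,600),interpolation=cv2.INTER_CUBIC))
    for a,b in((.245,.265),(.2,.222)):
        P=W[(abs(y+.127)<.022)&(z<b)&(z>a)&(x>.6)&(x<.7)]
        h,e=np.histogram(P[:,0],np.arange(.626,.692,.003));print(n,a,dict(zip((e[:-1]*1000).round().astype(int).tolist(),h.tolist())))
E
```

```text
time_s: 14.98
eef_pos: [0.6494, -0.1279, 0.2113]
ee_rot: [0.0, 1.0, -0.009, 0.001]
force: [-0.2, 0.1, 0.1]
gripper_width: 0.0644
grasp_force: 0.0
time_s: 15.82
eef_pos: [0.4688, -0.1157, 0.26]
ee_rot: [0.0, 1.0, -0.009, 0.001]
force: [-0.0, -0.6, -0.0]
gripper_width: 0.0865
grasp_force: 0.0
t 15.82 tcp [ 0.4688 -0.1157  0.26  ] yaw -1.04 units [-1.389 -3.168 -1.004] twist -1.907 F [-0.  -0.6 -0. ] w 0.0865 g 0.0
scene 0.245 {626: 0, 629: 0, 632: 0, 635: 0, 638: 0, 641: 0, 644: 0, 647: 0, 650: 0, 653: 0, 656: 0, 659: 0, 662: 7, 665: 15, 668: 9, 671: 5, 674: 15, 677: 19, 680: 42, 683: 18, 686: 0}
scene 0.2 {626: 0, 629: 0, 632: 0, 635: 0, 638: 0, 641: 0, 644: 0, 647: 0, 650: 0, 653: 0, 656: 0, 659: 0, 662: 0, 665: 0, 668: 0, 671: 0, 674: 0, 677: 4, 680: 50, 683: 24, 686: 32}
top 0.245 {626: 0, 629: 0, 632: 0, 635: 0, 638: 0, 641: 0, 644: 0, 647: 0, 650: 0, 653: 0, 656: 0, 659: 2, 662: 45, 665: 23, 668: 35, 671: 27, 674: 32, 677: 31, 680: 2, 683: 0, 686: 0}
top 0.2 {626: 8, 629: 4, 632: 4, 635: 6, 638: 5, 641: 4, 644: 7, 647: 6, 650: 6, 653: 7, 656: 7, 659: 8, 662: 28, 665: 0, 668: 0, 671: 0, 674: 0, 677: 0, 680: 0, 683: 0, 686: 0}
```

View pics/g_top.png

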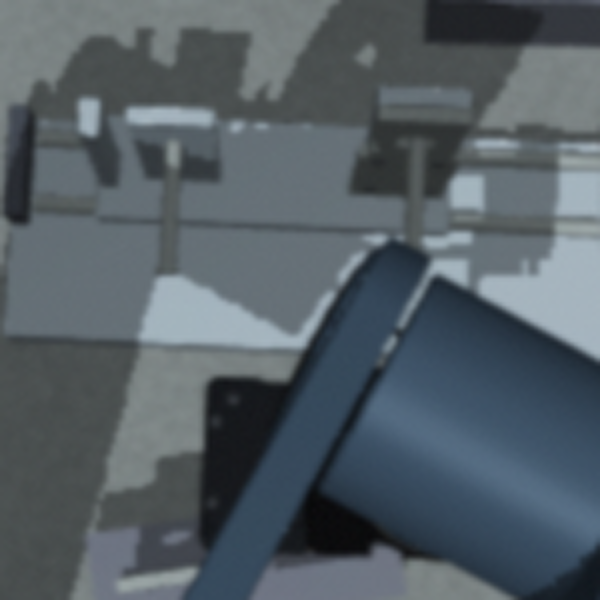

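The long plate is now flush with the upright (top of crop, ~(425,95–118), one contiguous 18 mm band). Now the short plate, gripped with the pads offset 6 mm towards the robot.

```bash
python3 -m jog '[[[-0.15,-0.3,0],-0.2,1],[[-0.4,-0.8,0],-0.5,1],[[-0.65,-1.3,0],-0.8,1],[[-0.9,-1.8,0],-1.1,1],[[-1.15,-2.3,0],-1.4,1],[[-1.35,-2.7,0.2],-1.7,1],[[-1.48,-3.0,0.5],-1.9,1],[[-1.55,-3.14,0.8],-1.91,1],[[-1.55,-3.14,1.0],-1.91,1],[[-1.55,-3.14,1.0],-1.91,1]]'
python3 -c "
from h import *
go(.409,.011,.104,10.4)"
```

```text
time_s: 16.75
eef_pos: [0.4078, 0.0111, 0.2173]
ee_rot: [-0.001, 0.996, 0.092, -0.002]
force: [-0.1, 0.1, 0.1]
gripper_width: 0.0867
grasp_force: 0.0
t 16.75 tcp [0.4078 0.0111 0.2173] yaw 10.55 units [0.042 0.013 2.833] twist 0.025 F [-0.1  0.1  0.1] w 0.0867 g 0.0
```

```bash
python3 -m jog '[[[0.02,0,0.4],0.02,1],[[0.02,0,0.9],0.02,1],[[0.02,0,1.4],0.02,1],[[0.02,0,1.9],0.02,1],[[0.02,0,2.35],0.02,1],[[0.02,0,2.65],0.02,1],[[0.02,0,2.8],0.02,1],[[0.02,0,2.83],0.02,1],[[0.02,0,2.83],0.02,0.8],[[0.02,0,2.83],0.02,0.7]]'
python3 -m jog '[[[0,0,0],0,0.65],[[0,0,0],0,0.6],[[0,0,0],0,0.5],[[0,0,0],0,0.4],[[0,0,0],0,0.3],[[0,0,0],0,0.3],[[0,0,0],0,0.3],[[0,0,0],0,0.3],[[0,0,0],0,0.3],[[0,0,0],0,0.3]]'
python3 -c "
from h import *
go(.409,.011,.166,10.4)"
```

```text
time_s: 17.58
eef_pos: [0.4109, 0.0099, 0.1065]
ee_rot: [0.0, 0.996, 0.09, 0.001]
force: [-0.7, -0.1, 0.9]
gripper_width: 0.08
grasp_force: 0.0
time_s: 18.42
eef_pos: [0.4102, 0.0103, 0.1061]
ee_rot: [-0.0, 0.996, 0.09, 0.0]
force: [-0.5, 1.2, 5.3]
gripper_width: 0.049
grasp_force: 30.0
t 18.42 tcp [0.4102 0.0103 0.1061] yaw 10.32 units [-0.026 -0.022 -1.497] twist -0.014 F [-0.5  1.2  5.3] w 0.049 g 30.0
```

```bash
python3 -m jog '[[[0,0,-0.3],0,0.3],[[0,0,-0.7],0,0.3],[[0,0,-1.1],0,0.3],[[0.1,0,-1.4],0,0.3],[[0.4,0.05,-1.5],0.2,0.3],[[0.9,0.15,-1.5],0.5,0.3],[[1.4,0.22,-1.5],0.8,0.3],[[1.9,0.3,-1.5],1.1,0.3],[[2.3,0.37,-1.5],1.4,0.3],[[2.6,0.42,-1.5],1.7,0.3]]'
python3 -m jog '[[[0.25,0.11,0],0.1,0.3],[[0.5,0.17,0],0.2,0.3],[[0.7,0.18,0],0.21,0.3],[[0.8,0.18,0],0.21,0.3],[[0.82,0.18,0],0.21,0.3],[[0.82,0.18,0],0.21,0.3],[[0.82,0.18,0],0.21,0.3],[[0.82,0.18,0],0.21,0.3],[[0.82,0.18,0],0.21,0.3],[[0.82,0.18,0],0.21,0.3]]'
python3 - <<'E'
from h import *
go(.549,.0132,.166,-1.1)
c=optics.camera("scene");W0=cloud(c)
K=np.array(c["camera_matrix"]);M=rot(c["attitude"]);o=np.array(c["position"])
cv2.imwrite("pics/k.png",cv2.resize(c["image"][130:270,190:330,::-1],(560,560),interpolation=cv2.INTER_CUBIC))
W=W0.reshape(-1,3);x,y,z=W.T
for nm,a in(('plate low',(.53,.58,-.04,.07,.09,.115)),('plate',(.53,.58,-.04,.07,.09,.21)),('peg',(.585,.66,-.015,.04,.145,.17))):
    P=W[(x>a[0])&(x<a[1])&(y>a[2])&(y<a[3])&(z>a[4])&(z<a[5])]
    if len(P)>3: print(nm,len(P),np.percentile(P,[2,50,98],axis=0).round(4).tolist())
def ray(u,v,xp):
    d=M@np.array([(u-K[0,2])/K[0,0],-(v-K[1,2])/K[1,1],-1]);t=(xp-o[0])/d[0];return (o+t*d).round(4)
sub=((W0[...,0]<.535)|np.isnan(W0[...,0]))[150:230,230:300]
n,lab,st,ce=cv2.connectedComponentsWithStats(sub.astype(np.uint8),connectivity=4)
for i in range(1,n):
    if 8<st[i][4]<120: print(st[i],ray(230+ce[i][0],150+ce[i][1],.5585))
E
```

```text
time_s: 19.25
eef_pos: [0.5166, 0.0121, 0.1652]
ee_rot: [0.0, 1.0, 0.0, -0.0]
force: [0.8, -0.7, -1.5]
gripper_width: 0.0489
grasp_force: 30.0
time_s: 20.08
eef_pos: [0.5478, 0.0053, 0.1661]
ee_rot: [-0.0, 1.0, -0.01, -0.0]
force: [-0.2, 0.1, -2.2]
gripper_width: 0.0492
grasp_force: 30.0
t 20.08 tcp [0.5478 0.0053 0.1661] yaw -1.13 units [ 0.025 -0.198  0.002] twist -0.006 F [-0.2  0.1 -2.2] w 0.0492 g 30.0
plate low 109 [[0.5546, -0.0235, 0.0909], [0.5575, 0.0002, 0.1023], [0.562, 0.0347, 0.1143]]
plate 584 [[0.5483, -0.0268, 0.0936], [0.5573, 0.0029, 0.155], [0.5615, 0.0342, 0.2068]]
peg 45 [[0.5959, 0.0082, 0.1527], [0.6136, 0.0124, 0.1584], [0.6384, 0.0179, 0.161]]
[67  1  3  5 13] [0.5585 0.0698 0.2731]
[35  4 18  6 62] [0.5585 0.0033 0.2704]
[16  7  7  5 20] [ 0.5585 -0.0615  0.2712]
[39 37  8  5 30] [0.5585 0.0041 0.1592]
```

View pics/k.png

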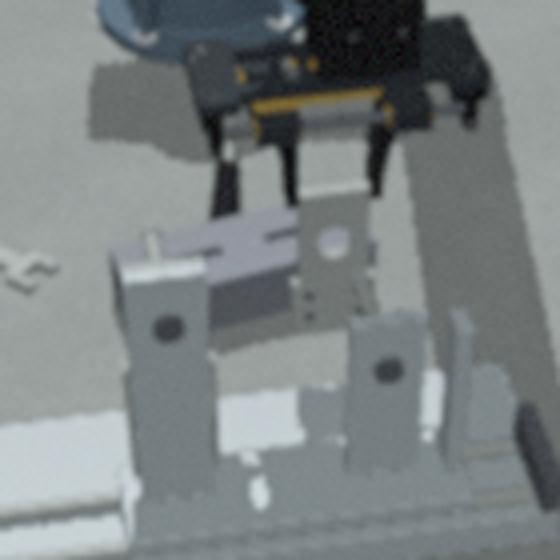

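The plate's eye is at crop ~(333,241). It sits about 8 mm right of the peg line in the robot's view (y 0.005 vs 0.0135), so I'll correct y and then thread it.

```bash
python3 -m jog '[[[0,-0.08,0.02],0,0.3],[[0,-0.16,0.03],0,0.3],[[0,-0.2,0.03],0,0.3],[[0,-0.21,0.03],0,0.3],[[0.05,-0.21,0.03],0,0.3],[[0.2,-0.21,0.03],0,0.3],[[0.35,-0.21,0.03],0,0.3],[[0.5,-0.21,0.03],0,0.3],[[0.6,-0.21,0.03],0,0.3],[[0.7,-0.21,0.03],0,0.3]]'
python3 -c "
from h import *
go(.629,.0123,.165,-1.1)"
```

```text
time_s: 20.97
eef_pos: [0.5772, 0.0129, 0.1647]
ee_rot: [0.0, 1.0, -0.01, 0.0]
force: [0.1, 0.0, -1.0]
gripper_width: 0.0488
grasp_force: 30.0
t 20.97 tcp [0.5772 0.0129 0.1647] yaw -1.15 units [ 1.295 -0.011 -0.007] twist -0.008 F [ 0.1  0.  -1. ] w 0.0488 g 30.0
```

```bash
python3 -m jog '[[[0.1,-0.01,0],0,0.3],[[0.25,-0.01,0],0,0.3],[[0.45,-0.01,0],0,0.3],[[0.65,-0.01,0],0,0.3],[[0.85,-0.01,0],0,0.3],[[1.05,0,0],0,0.3],[[1.25,0,0],0,0.3],[[1.4,0,0],0,0.3],[[1.5,0,0],0,0.3],[[1.57,0,0],0,0.3]]'
python3 -m jog '[[[0.06,0,0],0,0.3],[[0.12,0,0],0,0.3],[[0.18,0,0],0,0.3],[[0.24,0,0],0,0.3],[[0.3,0,0],0,0.3],[[0.35,0,0],0,0.3],[[0.4,0,0],0,0.3],[[0.44,0,0],0,0.3],[[0.47,0,0],0,0.3],[[0.47,0,0],0,0.3]]'
python3 -c "
from h import *
go(.664,.0112,.160,-1.1)"
```

```text
time_s: 21.8
eef_pos: [0.6397, 0.0118, 0.1646]
ee_rot: [0.0, 1.0, -0.01, -0.0]
force: [0.7, 0.3, -1.4]
gripper_width: 0.0493
grasp_force: 30.0
time_s: 22.63
eef_pos: [0.6582, 0.0114, 0.1647]
ee_rot: [0.0, 1.0, -0.01, 0.0]
force: [0.8, -0.1, -2.1]
gripper_width: 0.0492
grasp_force: 30.0
t 22.63 tcp [0.6582 0.0114 0.1647] yaw -1.14 units [0.145 0.002 0.118] twist -0.007 F [ 0.8 -0.1 -2.1] w 0.0492 g 30.0
```

```bash
python3 -m jog '[[[0.04,0,0],0,0.3],[[0.07,0,0],0,0.3],[[0.1,0,0],0,0.3],[[0.13,0,0],0,0.3],[[0.16,0,0],0,0.3],[[0.18,0,0],0,0.3],[[0.2,0,0],0,0.3],[[0.21,0,0],0,0.3],[[0.21,0,0],0,0.3],[[0.21,0,0],0,0.3]]'
python3 -c "
from h import *
go(.664,.0112,.159,-1.1)"
```

```text
time_s: 23.47
eef_pos: [0.6646, 0.0114, 0.1645]
ee_rot: [-0.0, 1.0, -0.01, -0.002]
force: [-4.8, -0.7, 0.6]
gripper_width: 0.0488
grasp_force: 32.8
t 23.47 tcp [0.6646 0.0114 0.1645] yaw -1.12 units [-0.013  0.004  0.138] twist -0.004 F [-4.8 -0.7  0.6] w 0.0488 g 32.8
```

```bash
python3 -m jog '[[[-0.02,0,0.05],0,0.3],[[-0.03,0,0.1],0,0.3],[[-0.03,0,0.14],0,0.3],[[-0.03,0,0.14],0,0.4],[[-0.03,0,0.14],0,0.5],[[-0.03,0,0.14],0,0.6],[[-0.03,0,0.14],0,0.6],[[-0.03,0,0.14],0,0.6],[[-0.08,0,0.14],0,0.61],[[-0.2,0,0.14],0,0.62]]'
python3 -m jog '[[[-0.2,0,0],0,0.64],[[-0.5,0,0],0,0.7],[[-0.9,0,0],0,0.75],[[-1.5,0,0],0,0.75],[[-2.2,0,-0.1],0,0.75],[[-2.9,0,-0.5],0,0.6],[[-3.6,0,-1.0],0,0.4],[[-4.2,0,-1.5],0,0.2],[[-4.6,0,-2.0],0,0],[[-4.6,-0.2,-2.4],0,0]]'
python3 - <<'E'
from h import *
go(.68,.12,.28,-1.1)
for n in ("scene","top"):
    c=optics.camera(n);W=cloud(c).reshape(-1,3);x,y,z=W.T
    cv2.imwrite("pics/m_%s.png"%n,cv2.resize(c["image"][110:260,190:340,::-1],(600,600),interpolation=cv2.INTER_CUBIC))
    for nm,y0,a,b in(('hi',-.127,.245,.265),('lo',.011,.185,.205)):
        P=W[(abs(y-y0)<.03)&(z<b)&(z>a)&(x>.6)&(x<.7)]
        h,e=np.histogram(P[:,0],np.arange(.632,.695,.003));print(n,nm,np.percentile(P[:,1],[2,98]).round(4),dict(zip((e[:-1]*1000).round().astype(int).tolist(),h.tolist())))
    P=W[(abs(y-.06)<.02)&(z<.195)&(z>.176)&(x>.66)&(x<.7)];print('post',np.percentile(P,[2,50,98],axis=0).round(4).tolist())
E
```

```text
time_s: 24.3
eef_pos: [0.661, 0.011, 0.1596]
ee_rot: [0.0, 1.0, -0.01, 0.003]
force: [0.4, 0.1, -0.7]
gripper_width: 0.0533
grasp_force: 0.0
time_s: 25.13
eef_pos: [0.4714, 0.023, 0.2566]
ee_rot: [0.0, 1.0, -0.011, 0.0]
force: [0.3, -0.3, 0.2]
gripper_width: 0.0396
grasp_force: 0.0
t 25.13 tcp [0.4714 0.023  0.2566] yaw -1.21 units [ 5.162 -2.535 -0.583] twist -0.019 F [ 0.3 -0.3  0.2] w 0.0396 g 0.0
scene hi [-0.1522 -0.1039] {632: 0, 635: 0, 638: 0, 641: 0, 644: 0, 647: 0, 650: 0, 653: 0, 656: 0, 659: 0, 662: 7, 665: 17, 668: 12, 671: 9, 674: 13, 677: 24, 680: 48, 683: 20, 686: 0, 689: 0}
scene lo [-0.0133  0.0348] {632: 0, 635: 0, 638: 0, 641: 0, 644: 0, 647: 0, 650: 0, 653: 0, 656: 0, 659: 0, 662: 0, 665: 12, 668: 12, 671: 15, 674: 6, 677: 19, 680: 20, 683: 41, 686: 14, 689: 0}
post [[0.6712, 0.0539, 0.1773], [0.6835, 0.0585, 0.1843], [0.6944, 0.0654, 0.1874]]
top hi [-0.1522 -0.1052] {632: 0, 635: 0, 638: 0, 641: 0, 644: 0, 647: 0, 650: 0, 653: 0, 656: 0, 659: 1, 662: 46, 665: 29, 668: 28, 671: 40, 674: 33, 677: 34, 680: 3, 683: 0, 686: 0, 689: 0}
top lo [-0.0139  0.0348] {632: 0, 635: 0, 638: 0, 641: 0, 644: 0, 647: 0, 650: 0, 653: 0, 656: 0, 659: 0, 662: 17, 665: 28, 668: 34, 671: 28, 674: 27, 677: 31, 680: 27, 683: 2, 686: 0, 689: 0}
post [[0.6672, 0.0532, 0.1775], [0.6787, 0.0589, 0.1846], [0.691, 0.0638, 0.1882]]
```

View pics/m_scene.png

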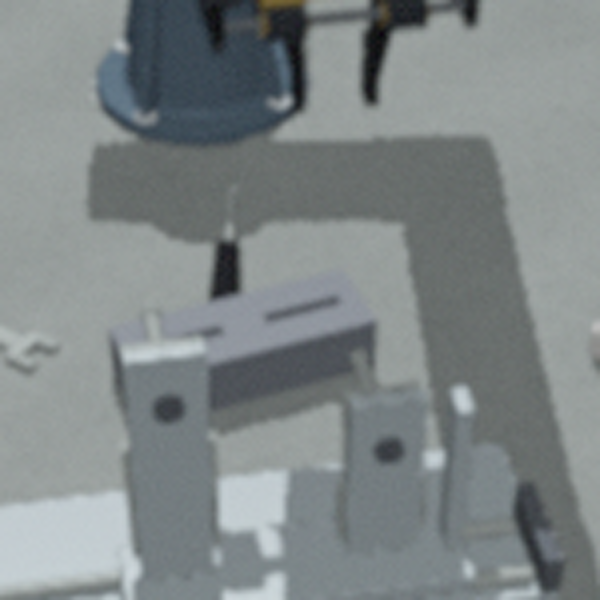

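Both plates hang flush against their uprights (contiguous 18 mm bands). The long one is behind the upright at ~(165,350), the short one behind ~(385,400), and the post is at ~(460,400). Now moving to the far side of the push post.

```bash
python3 -m jog '[[[0.3,-0.2,0],0,0],[[0.9,-0.5,0],0,0],[[1.6,-0.9,0],0,0],[[2.3,-1.3,0],0,0],[[3.0,-1.65,0],0,0],[[3.7,-2.0,0],0,0],[[4.3,-2.25,0],0,0],[[4.8,-2.3,0],0,0],[[5.1,-2.3,0],0,0],[[5.18,-2.3,0],0,0]]'
python3 -m jog '[[[0,0,0.3],0,0],[[0,0,0.8],0,0],[[0,0,1.3],0,0],[[0,0,1.8],0,0],[[0,0,2.2],0,0],[[0,0,2.45],0,0],[[0,0,2.55],0,0],[[0,0,2.6],0,0],[[0,0,2.6],0,0],[[0,0,2.6],0,0]]'
python3 -c "
from h import *
go(.68,.081,.156,-1.1)"
```

```text
time_s: 26.07
eef_pos: [0.686, 0.111, 0.253]
ee_rot: [0.0, 1.0, -0.01, 0.001]
force: [-0.5, -0.1, 0.2]
gripper_width: 0.0003
grasp_force: 0.0
time_s: 26.9
eef_pos: [0.6842, 0.1109, 0.1522]
ee_rot: [-0.0, 1.0, -0.01, 0.001]
force: [-0.0, -0.4, -0.2]
gripper_width: 0.0003
grasp_force: 0.0
t 26.9 tcp [0.6842 0.1109 0.1522] yaw -1.14 units [-0.09   0.751 -0.094] twist -0.007 F [-0.  -0.4 -0.2] w 0.0003 g 0.0
```

```bash
python3 -m jog '[[[-0.03,0.15,-0.1],0,0],[[-0.05,0.3,-0.1],0,0],[[-0.05,0.45,-0.1],0,0],[[-0.05,0.52,-0.1],0,0],[[-0.05,0.57,-0.1],0,0],[[-0.05,0.62,-0.1],0,0],[[-0.05,0.67,-0.1],0,0],[[-0.05,0.72,-0.1],0,0],[[-0.05,0.77,-0.1],0,0],[[-0.05,0.82,-0.1],0,0]]'
python3 -m jog '[[[0,0.05,0],0,0],[[0,0.11,0],0,0],[[0,0.18,0],0,0],[[0,0.25,0],0,0],[[0,0.32,0],0,0],[[0,0.39,0],0,0],[[0,0.46,0],0,0],[[0,0.53,0],0,0],[[0,0.6,0],0,0],[[0,0.67,0],0,0]]'
python3 - <<'E'
from h import *
go(.68,.081,.156,-1.1)
W=cloud(optics.camera("scene")).reshape(-1,3);x,y,z=W.T
for nm,lo,hi in(('hi',.225,.255),('lo',.165,.195)):
    P=W[(x>.675)&(x<.69)&(z>lo)&(z<hi)&(y>-.2)&(y<(-.02 if nm=='hi' else .035))&((nm=='hi')|(y>-.1))];print(nm,np.percentile(P[:,1],[2,98]).round(4))
E
```

```text
time_s: 27.73
eef_pos: [0.6808, 0.0782, 0.155]
ee_rot: [-0.0, 1.0, -0.01, -0.0]
force: [0.5, 0.3, -0.6]
gripper_width: 0.0004
grasp_force: 0.0
time_s: 28.57
eef_pos: [0.6803, 0.0511, 0.1551]
ee_rot: [-0.0, 1.0, -0.01, -0.0]
force: [-0.5, 3.2, -1.0]
gripper_width: 0.0003
grasp_force: 1.6
t 28.57 tcp [0.6803 0.0511 0.1551] yaw -1.15 units [-0.022 -0.747 -0.023] twist -0.008 F [-0.5  3.2 -1. ] w 0.0003 g 1.6
hi [-0.1761 -0.1282]
lo [-0.0369  0.0323]
```

```bash
python3 -m jog '[[[0,0.07,0],0,0],[[0,0.14,0],0,0],[[0,0.21,0],0,0],[[0,0.28,0],0,0],[[0,0.35,0],0,0],[[0,0.42,0],0,0],[[0,0.49,0],0,0],[[0,0.56,0],0,0],[[0,0.63,0],0,0],[[0,0.7,0],0,0]]'
python3 -m jog '[[[0,0.07,0],0,0],[[0,0.14,0],0,0],[[0,0.21,0],0,0],[[0,0.28,0],0,0],[[0,0.35,0],0,0],[[0,0.41,0],0,0],[[0,0.46,0],0,0],[[0,0.5,0],0,0],[[0,0.53,0],0,0],[[0,0.55,0],0,0]]'
```

```text
time_s: 29.45
eef_pos: [0.6797, 0.0231, 0.1551]
ee_rot: [-0.0, 1.0, -0.01, -0.0]
force: [0.6, 3.4, -0.4]
gripper_width: 0.0006
grasp_force: 1.6
time_s: 30.28
eef_pos: [0.6793, 0.0012, 0.1551]
ee_rot: [0.0, 1.0, -0.01, -0.0]
force: [1.0, 2.7, -1.8]
gripper_width: 0.0006
grasp_force: 1.5
```

```bash
python3 -m jog '[[[0,0.04,0],0,0],[[0,0.09,0],0,0],[[0,0.14,0],0,0],[[0,0.19,0],0,0],[[0,0.24,0],0,0],[[0,0.29,0],0,0],[[0,0.34,0],0,0],[[0,0.39,0],0,0],[[0,0.44,0],0,0],[[0,0.49,0],0,0]]'
python3 - <<'E'
from h import *
go(.68,.0,.155,-1.1)
for n in("scene","top"):
    W=cloud(optics.camera(n)).reshape(-1,3);x,y,z=W.T
    P=W[(x>.66)&(x<.69)&(z>.225)&(z<.26)&(y>-.3)&(y<-.02)];print(n,np.percentile(P[:,1],[2,98]).round(4))
    P=W[(x>.65)&(x<.71)&(z>.04)&(z<.064)&(y>-.3)&(y<.1)];h,e=np.histogram(P[:,1],np.arange(-.3,.1,.01));print(h)
E
```

```text
time_s: 31.12
eef_pos: [0.6789, -0.0184, 0.1551]
ee_rot: [0.0, 1.0, -0.01, -0.0]
force: [-0.7, 2.5, -2.0]
gripper_width: 0.0001
grasp_force: 1.6
t 31.12 tcp [ 0.6789 -0.0184  0.1551] yaw -1.14 units [ 0.019 -0.461  0.003] twist -0.007 F [-0.7  2.5 -2. ] w 0.0001 g 1.6
scene [-0.2459 -0.1622]
[ 0 21 57 11 61 47 40 39 40 41 53 63 65 64 60 63 60 63 60 45 38 35 39 36
 37 55 36 12 13 10 11  9 10 11  7 11  8 10 11]
top [-0.2473 -0.1985]
[ 0 29 51  2  0 19 19 18 27 50 78 78 80 90 90 82 76 64 40 20 17  4 15 24
 12  0  0  0  0  0  0  0  0  0  0  0  0  0  0]
```

```bash
python3 -m jog '[[[0,0.04,0],0,0],[[0,0.08,0],0,0],[[0,0.12,0],0,0],[[0,0.16,0],0,0],[[0,0.2,0],0,0],[[0,0.24,0],0,0],[[0,0.28,0],0,0],[[0,0.32,0],0,0],[[0,0.36,0],0,0],[[0,0.4,0],0,0]]'
```

```text
time_s: 32.05
eef_pos: [0.6786, -0.0295, 0.1552]
ee_rot: [-0.004, 1.0, -0.01, 0.0]
force: [1.7, 15.6, 0.5]
gripper_width: 0.0007
grasp_force: 7.8
```

```bash
python3 -m jog '[[[0,-0.05,0],0,0],[[0,-0.1,0],0,0],[[0,-0.15,0],0,0],[[0,-0.25,0],0,0],[[0,-0.5,0],0,0],[[0,-0.9,0],0,0],[[0,-1.4,0],0,0],[[0,-1.9,0],0,0],[[0,-2.4,-0.4],0,0],[[0,-2.8,-1.0],0,0]]'
python3 -m jog '[[[0,0,-0.5],0,0],[[0,0,-1.0],0,0],[[-0.3,-0.1,-1.4],0,0],[[-0.6,-0.2,-1.4],0,0],[[-0.8,-0.2,-1.4],0,0],[[-0.8,-0.2,-1.4],0,0],[[-0.8,-0.2,-1.4],0,0],[[-0.8,-0.2,-1.4],0,0],[[-0.8,-0.2,-1.4],0,0],[[-0.8,-0.2,-1.4],0,0]]'
python3 - <<'E'
from h import *
go(.68,0,.28,-1.1)
for n in ("scene","top"):
    c=optics.camera(n);W=cloud(c).reshape(-1,3);x,y,z=W.T
    cv2.imwrite("pics/z_%s.png"%n,cv2.resize(c["image"][110:260,190:340,::-1],(600,600),interpolation=cv2.INTER_CUBIC))
    for nm,y0,a,b in(('hi',-.238,.245,.265),('lo',-.1,.185,.205),('postface',-.052,.17,.19)):
        P=W[(abs(y-y0)<.03)&(z<b)&(z>a)&(x>.64)&(x<.71)]
        h,e=np.histogram(P[:,0],np.arange(.647,.695,.003));print(n,nm,np.percentile(P[:,1],[2,98]).round(4),h)
E
```

```text
time_s: 32.88
eef_pos: [0.6782, 0.0805, 0.1926]
ee_rot: [-0.0, 1.0, -0.009, -0.004]
force: [0.0, -0.6, 0.3]
gripper_width: 0.0003
grasp_force: 0.0
time_s: 33.72
eef_pos: [0.6493, 0.0861, 0.2505]
ee_rot: [0.0, 1.0, -0.01, -0.0]
force: [0.7, -0.6, -0.2]
gripper_width: 0.0004
grasp_force: 0.0
t 33.72 tcp [0.6493 0.0861 0.2505] yaw -1.17 units [ 0.81   2.138 -0.739] twist -0.011 F [ 0.7 -0.6 -0.2] w 0.0004 g 0.0
scene hi [-0.2571 -0.2091] [ 0  0  0  0  3 14 14  6 22 13 44 36  3  0  0]
scene lo [-0.1182 -0.0709] [ 0  0  0  0  3  7 14  9 14  9 18 45 21  3  0]
scene postface [-0.0804 -0.0402] [ 0  0  0  0  2  0  1  4  3  4  8 20 15 11 16]
top hi [-0.2579 -0.2089] [ 0  0  0  0 37 32 37 36 36 30 17  0  0  0  0]
top lo [-0.1185 -0.0708] [ 0  0  0  0  4 37 25 30 34 27 25 12  0  0  0]
top postface [-0.0802 -0.0406] [ 0  0  0  0  1 12 15  5  9  9  4  5  6  6  1]
```

View pics/z_top.png

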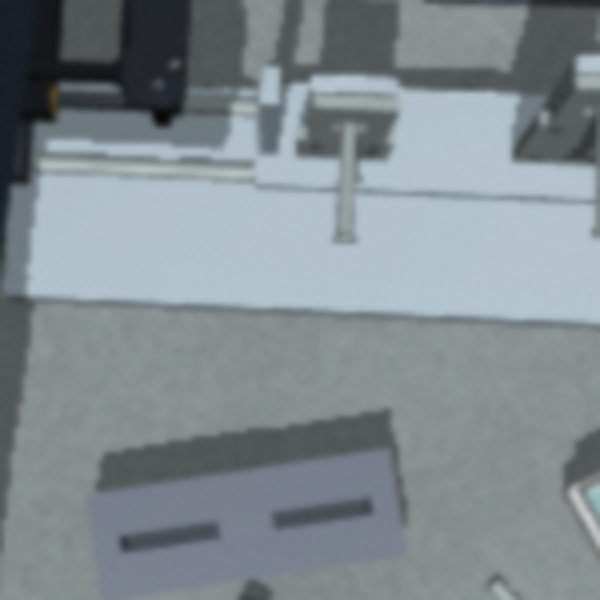

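Both plates are flush at their uprights (top crop ~(350,95) and ~(590,75)), and the carriage stalled against its stop at 15.6 N. Handing in.

```bash
python3 -c "
from rig import order
print(order.job_done())"
```

```text
the job is handed in; nothing more can be done
None
```

I hung both plates flush against their uprights (long on the high peg, short on the low), pushed the carriage home until it stalled at 15.6 N, and handed the job in at about 34 s; no verdict came back, and I kept clear of the meters, coupling and jar but did not re-measure them.

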